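Move the row of gourds to the display rack in reverse order

ROBOT

A 6-joint arm with a two-finger parallel gripper is mounted at the origin on the work surface. World frame = base frame: x ahead of the robot, y to its left, z up, the work surface at z = 0. Lengths are in m, angles in rad, forces in N, time in s.
With the tool pointing down it reaches from about 0.35 to 0.85 m from the base axis. Payload 8.1 kg.
Tool frame: the origin (TCP) lies between the finger pads; the fingertips stand 11 mm ahead of it and the grasp point (between the pads) lies 8 mm behind it; y points along the fingers, x is the direction in which the jaws open and shut, and the axes are right-handed (so a half turn about y gives the same grasp; the last joint's range is limited). The gripper opens to 93 mm and grips with 3 to 60 N. Pads are 15 mm wide; open, the fingers measure 128 mm over their backs; the gripper's body (75 mm by 188 mm) begins 65 mm behind the grasp point.
Start: joints at [-1.283, 0.13, 1.488, -0, 1.523, -0.085], TCP at [0.219, -0.559, 0.23] pointing down, gripper open.
Joint ranges: [-2.96, 2.96], [-0.89, 2.26], [0.02, 2.5], [-1.34, 4.48], [0, 2.73], [-2.66, 2.66]. Speed limits (rad/s): [2.39, 2.39, 2.79, 3.14, 3.14, 3.14].

INTERFACE

Orientations are given as a rotation vector (axis times angle).
In Python, from plant import readout, optics, robot gives the robot as it stands.
- The arm moves only by the shell command python3 -m creep 'ROWS' [FORCE]. ROWS is JSON, a list that holds one entry, the list of rows, each a list of 7 numbers: the closure, from 0 (fully open) to 1 (shut), then the shift along the tool's x, y, z in cm, then the turn, a rotation vector about the tool's x, y, z in degrees. In form: [[[grip, x, y, z, wx, wy, wz], ...]]. A call has exactly 8 rows; each row shifts and turns the pose as measured when the row begins, along the tool's axes as they then stand; what a row does not reach is not made up. A row lasts 1/10 s, in which the tool goes at most 50 mm and 8.59 degrees, less where a joint would pass 70% of its speed; a pose out of reach is approached as far as the arm can. A call is refused whole if a number of a shift passes 5 or a number of a turn 8.59, either way. A call with a gripper value outside its range is refused whole. The fingers move at their own pace and stop on an object; FORCE is the grip in N (left out, the last holds). Time passes only in rows, so rows that do not move let the fingers close, or fill a call up. It gives the time, the measured TCP pose, the force and the opening at its end, in the units of the state.
- readout.read_state(): the state, without advancing time (a new reading comes with each control period).
- optics.read_camera(name): name is "side" or "top" or "wrist"; returns a dict with "frame" (480x640x3 uint8, red, green, blue), "depth" (480x640 float32, m along the optical axis (not along the pixel's ray), 0 where there is no reading), "intrinsics" (3x3 intrinsics, pixels), "R" (3x3) and "t" (3): a world point X has camera coordinates R X + t. Camera axes: x right, y down, z forward; pixel columns grow to the right and rows downward; lengths in m; the calibration is good to about 2 mm. A picture is of the moment at which its call begins.
- robot.close_job(): hands the job in, once; it reports no verdict.
The state is a dict: "t": time; "q": joint angles; "dq": joint speeds; "joint_torque": joint torques, N m; "tool_pos": TCP position; "orientation": TCP orientation; "force": force on the tool from outside, world axes, zero at the start; "wrist_torque": the same for the moment, N m; "opening": finger opening in m.
Only numpy, scipy, OpenCV 4.12 (cv2) and the standard library are available. Lean on these libraries where they do the work, as an engineer would, in place of code of your own. Each camera call takes 0.05 s, during which the arm holds its last target. There are 200 camera calls.

TASK

Four small gourds stand in a row on the drying board: move them all to the dark four-pocket display rack, one standing upright in each pocket, in reverse order - the gourd at the left end of the board (as the robot sees it) goes into the pocket at the right end of the rack, the next one into the pocket beside it, and so on. Set each down gently without dropping it, knock none over, and leave the paint jar, the brush pot and the brush where they are.

Things in the scene. Friction and masses are not known exactly. Their poses are not given: they have to be found in the camera images.
- gourd_pear: Loose tan dried gourd, dark stem stub (7 mm more on top), flat foot, round, about 80 g. Pear-shaped: belly 50 wide at 26 above its underside, narrowing to a straight round neck 25 wide from 52 to 86, 90 tall; the neck is the best grip. Sizes in mm. Origin: centre of the underside; z up. Starts on its own coaster.
- gourd_waisted: Loose tan dried gourd, dark stem stub (7 mm more on top), flat foot, round, about 80 g. Two bulbs with a waist: lower bulb 46 wide, waist 24 wide at 42 to 50 above the underside, upper bulb 34 wide with straight sides from 60 to 84, 92 tall; the upper bulb is the best grip. Sizes in mm. Origin: centre of the underside; z up. Starts on its own coaster.
- gourd_squat: Loose tan dried gourd, dark stem stub (7 mm more on top), flat foot, round, about 80 g. Round and squat, the widest and lowest: 51 wide with straight sides from 26 to 46 above the underside, 62 tall; grip it there, at about 42. Sizes in mm. Origin: centre of the underside; z up. Starts on its own coaster.
- gourd_club: Loose tan dried gourd, dark stem stub (7 mm more on top), flat foot, round, about 80 g. Slim straight club, 38 wide from 6 to 72 above the underside, 92 tall; grip it at about 60. Sizes in mm. Origin: centre of the underside; z up. Starts on its own coaster.
- coaster_pear: Cork coaster fixed on the drying board, disc, 62 across, 6 mm thick; the pear gourd starts on it. Shows that gourd's place in the starting row; stays there. Origin: centre of the underside (10 mm above the table); its top is 16 mm above the table.
- coaster_waisted: Cork coaster fixed on the drying board, square, 60 x 60, 6 mm thick; the waisted gourd starts on it. Shows that gourd's place in the starting row; stays there. Origin: centre of the underside (10 mm above the table); its top is 16 mm above the table.
- coaster_squat: Cork coaster fixed on the drying board, hexagon, 66 across its corners, 6 mm thick; the squat gourd starts on it. Shows that gourd's place in the starting row; stays there. Origin: centre of the underside (10 mm above the table); its top is 16 mm above the table.
- coaster_club: Cork coaster fixed on the drying board, oblong, 66 (x, across the board) x 46, 6 mm thick; the club gourd starts on it. Shows that gourd's place in the starting row; stays there. Origin: centre of the underside (10 mm above the table); its top is 16 mm above the table.
- drying_board: Fixed plywood board, 104 (x) x 304 (y) mm, 10 mm thick, with a low steel rail along each long edge (47 mm from the middle, top 21 mm above the table). Origin: centre of the underside; y runs along the row, to the robot's left (yaw within 0.35 rad of the robot's). Coasters sit at x = 0, y = -111, -37, 37, 111 mm, in any order.
- display_rack: Fixed dark wooden rack, 82 (x) x 304 (y) mm, four open pockets in a row parted by light strips, left or right of the board. Origin: centre of the underside; y runs along the row, to the robot's left (yaw within 0.35 rad of the robot's). Pocket centres: x = 0, y = -111, -37, 37, 111 mm; pockets 70 mm square, floor 12 mm, rims 24 mm above the table.
- paint_jar: Bystander: white closed jar, 48 mm wide, 60 mm tall, to the left of the racks. Origin: centre of the underside.
- brush_pot: Bystander: terracotta pot 64 mm wide, 75 mm tall, with brushes standing in it up to 140 mm, to the right of the racks. Origin: centre of the underside.
- brush: Bystander: paintbrush about 170 mm long lying flat on the table beyond the racks. Origin: at its underside near the middle; x along the handle towards the bristles.

How it is judged:
By the outcome, as a careful person would: the job done as asked, in the order asked, and still so for the second after the job is handed in, with the robot touching nothing.
It also fails if it takes over 112 s, if anything falls off the work surface, if the arm or the gripper's body presses on something with over 40 N, if the wrist force passes 120 N, or if a joint passes its speed limit or range.

## Working session

There is one attempt and no reset: what is moved stays moved. The work goes in short steps, Python scripts to look and compute and a shell command to move; the robot and the scene stay as the last step left them, time stands still between calls to the robot, and variables do not carry over. Pictures are saved under pics/ and viewed, about 12 in all and at most 16, crops included, and the job is handed in when it is done.

```bash
mkdir -p pics; ls; python3 - <<'E'
from plant import readout, optics
import cv2
s=readout.read_state();print(s['t'],s['tool_pos'],s['orientation'],s['opening'])
for n in('top','side'):
    c=optics.read_camera(n);cv2.imwrite(f'pics/{n}0.png',c['frame'][:,:,::-1]);print(n,c['intrinsics'],c['R'],c['t'],(c['depth']>0).mean())
E
```

```text
pics
0.0 [ 0.21842074 -0.55826042  0.22862652] [-1.3616523   0.93131047 -0.92907874] 0.09316156575579584
top [[499.51207293   0.         309.60492932]
 [  0.         499.51207293 233.75947505]
 [  0.           0.           1.        ]] [[-0.17542501 -0.98448233 -0.00453912]
 [-0.96374207  0.17266729 -0.2034385 ]
 [ 0.20106537 -0.03131366 -0.9790772 ]] [0.09200985 0.60382413 1.00241829] 0.9960319010416666
side [[492.6080249    0.         319.35704691]
 [  0.         492.6080249  244.94550838]
 [  0.           0.           1.        ]] [[-0.8396019  -0.54298216 -0.01546038]
 [-0.25697599  0.42210992 -0.86935985]
 [ 0.47857287 -0.72594324 -0.49393767]] [0.51889888 0.19426783 0.75451256] 0.9962272135416667
```

View pics/top0.png

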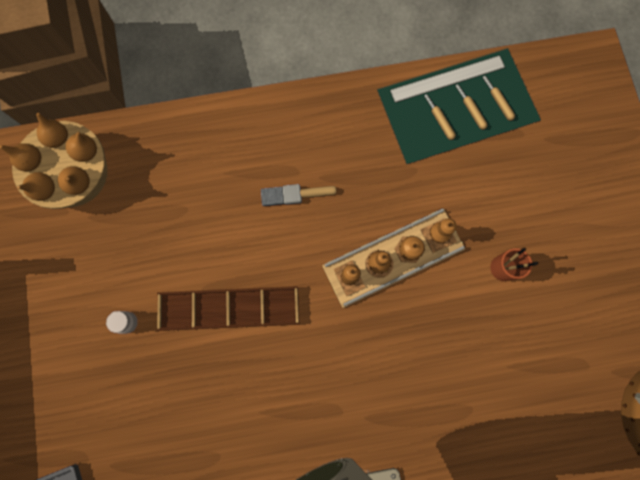

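View pics/side0.png

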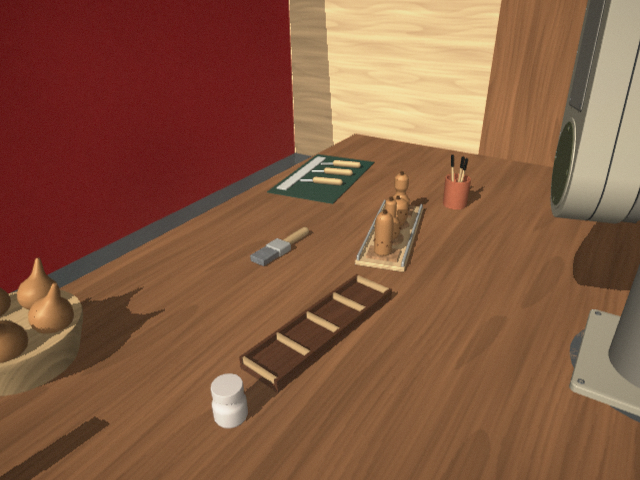

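```bash
python3 - <<'E'
from plant import readout
from scipy.spatial.transform import Rotation as R
print(R.from_rotvec(readout.read_state()['orientation']).as_matrix().round(4))
E
```

```text
[[ 3.643e-01 -5.000e-04  9.313e-01]
 [-9.313e-01  1.600e-03  3.643e-01]
 [-1.700e-03 -1.000e+00  1.000e-04]]
```

Top view: rack spans about (158-298, 288-328), board (323-465, 210-305); gourds at about (349,273), (379,262), (411,247), (442,230). Paint jar at (120,322), pot at (512,265). The side view agrees, with the rack left of the board.

```bash
cat > h.py <<'E'
import numpy as np, cv2
from plant import readout, optics
from scipy.spatial.transform import Rotation as Ro
def world(c):
    K=c['intrinsics'];v,u=np.mgrid[:480,:640];d=c['depth']
    P=np.stack([(u-K[0,2])/K[0,0]*d,(v-K[1,2])/K[1,1]*d,d],-1)
    return (P-c['t'])@c['R']
def ray(c,u,v,z):
    d=c['R'].T@np.linalg.solve(c['intrinsics'],[u,v,1]);o=-c['R'].T@c['t']
    return o+d*(z-o[2])/d[2]
def proj(c,X):
    p=c['intrinsics']@(c['R']@np.asarray(X)+c['t']);return p[:2]/p[2]
def rect(p):
    (x,y),(w,h),a=cv2.minAreaRect((p[:,:2]*1000).astype(np.float32))
    if w<h: yaw=a
    else: yaw=a+90
    yaw=(yaw+90)%180-90
    return np.array([x,y])/1000,sorted([w,h]),yaw
E
python3 - <<'E'
from h import *
c=optics.read_camera('top');W=world(c);hsv=cv2.cvtColor(c['frame'],cv2.COLOR_RGB2HSV)
z=W[...,2]
t=W[340:400,300:420].reshape(-1,3);print('table z',np.median(t[:,2]),t[:,2].std())
def reg(u0,u1,v0,v1):
    m=np.zeros((480,640),bool);m[v0:v1,u0:u1]=1;return m
print(hsv[305,[180,210,245,281]],hsv[340,230],hsv[290,345],hsv[305,194])
for n,m in(('rack',reg(145,310,278,338)&(z>.007)),('board',reg(315,475,200,315)&(z>.007)&(z<.024))):
    m=cv2.morphologyEx(m.astype(np.uint8),cv2.MORPH_OPEN,np.ones((3,3),np.uint8))>0
    print(n,m.sum(),rect(W[m]))
k,l,st,ce=cv2.connectedComponentsWithStats((reg(315,475,190,315)&(z>.035)).astype(np.uint8))
for i in range(1,k):
    p=W[l==i];
    if len(p)<20: continue
    tp=p[p[:,2]>p[:,2].max()-.012]
    print('gourd',st[i],ce[i],'zmax',p[:,2].max(),'top',tp.mean(0).round(4),'mean',p.mean(0).round(4),'bb',p.min(0).round(4),p.max(0).round(4))
for n,r in(('jar',reg(100,140,305,340)),('pot',reg(488,540,245,285))):
    p=W[r&(z>.02)];print(n,p.min(0).round(3),p.max(0).round(3))
print('cam',(-c['R'].T@c['t']).round(3))
E
```

```text
table z -0.0012484976708233336 0.07126745053068237
[[ 11 177  82]
 [ 11 176  84]
 [ 11 176  87]
 [ 11 175  86]] [ 14 170 123] [ 15 147 153] [ 18 133 111]
rack 5315 (array([0.48663892, 0.17106163]), [107.70091247558594, 339.0459289550781], -12.818359375)
board 3198 (array([ 0.53821875, -0.19117102]), [103.80581665039062, 302.4202575683594], 15.235568046569824)
gourd [430 218  27  25 457] [442.97374179 229.58862144] zmax 1.104703612861945 top [0.3965 0.0177 1.1047] mean [ 0.5653 -0.2896  0.0866] bb [ 0.3965 -0.3182  0.035 ] [0.5914 0.0177 1.1047]
gourd [399 236  26  25 501] [411.46906188 247.70858283] zmax 0.08589793274905398 top [ 0.5444 -0.2244  0.0768] mean [ 0.5419 -0.221   0.0691] bb [ 0.5191 -0.2499  0.0361] [ 0.5706 -0.1992  0.0859]
gourd [367 249  25  25 436] [379.21559633 261.19495413] zmax 1.104703612861945 top [0.3965 0.0177 1.1047] mean [ 0.5254 -0.1479  0.0723] bb [ 0.3965 -0.1782  0.0365] [0.5557 0.0177 1.1047]
gourd [340 264  21  21 323] [350.42105263 273.80495356] zmax 0.11562213950276476 top [ 0.5106 -0.0842  0.1071] mean [ 0.5075 -0.0816  0.0942] bb [ 0.4916 -0.1024  0.0351] [ 0.5289 -0.0644  0.1156]
jar [0.397 0.018 0.02 ] [0.522 0.431 1.105]
pot [ 0.397 -0.46   0.02 ] [0.503 0.018 1.105]
cam [0.397 0.018 1.105]
```

```bash
python3 - <<'E'
from h import *
c=optics.read_camera('top');W=world(c);W[c['depth']==0]=-9;hsv=cv2.cvtColor(c['frame'],cv2.COLOR_RGB2HSV)
z=W[...,2]
def reg(u0,u1,v0,v1):
    m=np.zeros((480,640),bool);m[v0:v1,u0:u1]=1;return m
def largest(m):
    k,l,st,_=cv2.connectedComponentsWithStats(cv2.morphologyEx(m.astype(np.uint8),cv2.MORPH_OPEN,np.ones((3,3),np.uint8)));return l==1+np.argmax(st[1:,4])
m=largest(reg(145,310,278,338)&(z>.007)&(z<.03));print('rack',m.sum(),rect(W[m]))
# light strips colour -> rays onto z=.024
m=reg(150,305,285,332)&(hsv[...,1]<150)&(hsv[...,2]>95)
k,l,st,ce=cv2.connectedComponentsWithStats(m.astype(np.uint8))
for i in range(1,k):
    if st[i,4]>30: print('strip',st[i],ce[i].round(1),ray(c,*ce[i],.024).round(4))
m=reg(315,475,190,315)&(z>.035)
k,l,st,ce=cv2.connectedComponentsWithStats(m.astype(np.uint8))
bc=np.array([.53822,-.19117]);yw=np.radians(15.24)
for i in range(1,k):
    p=W[l==i]
    if len(p)<20: continue
    tp=p[p[:,2]>p[:,2].max()-.02]
    print('gourd',ce[i].round(0),'zmax',p[:,2].max().round(4),'top',tp.mean(0).round(4))
for s in(.111,.037,-.037,-.111): print('coaster',bc+s*np.array([-np.sin(yw),np.cos(yw)]))
for n,r in(('jar',reg(100,140,305,340)),('pot',reg(488,540,245,285))):
    p=W[r&(z>.02)];print(n,p.min(0).round(3),p.max(0).round(3))
cv2.imwrite('pics/b.png',cv2.resize(c['frame'][200:310,315:480,::-1],None,fx=4.8,fy=4.8,interpolation=2))
E
```

```text
rack 5297 (array([0.49052509, 0.18637598]), [82.24763488769531, 304.8677062988281], -7.6257476806640625)
strip [294 288   5  35 120] [296.  305.2] [0.4694 0.0393 0.024 ]
strip [226 291   4  35 108] [227.1 308.6] [0.4882 0.1861 0.024 ]
strip [260 290   4  34 119] [261.5 306.3] [0.4801 0.1126 0.024 ]
strip [191 292   4  36 111] [192.9 310.4] [0.4974 0.2589 0.024 ]
strip [157 294   4  35 100] [158.4 311.2] [0.5086 0.3319 0.024 ]
gourd [443. 230.] zmax 0.1179 top [ 0.5693 -0.2967  0.105 ]
gourd [411. 248.] zmax 0.0872 top [ 0.5443 -0.2238  0.0739]
gourd [379. 261.] zmax 0.1142 top [ 0.5284 -0.1519  0.1043]
gourd [350. 274.] zmax 0.1178 top [ 0.5103 -0.0839  0.1047]
coaster [ 0.50904223 -0.08407351]
coaster [ 0.52849408 -0.15547117]
coaster [ 0.54794592 -0.22686883]
coaster [ 0.56739777 -0.29826649]
jar [0.477 0.386 0.02 ] [0.522 0.431 0.064]
pot [ 0.441 -0.459  0.02 ] [ 0.503 -0.394  0.143]
```

View pics/b.png

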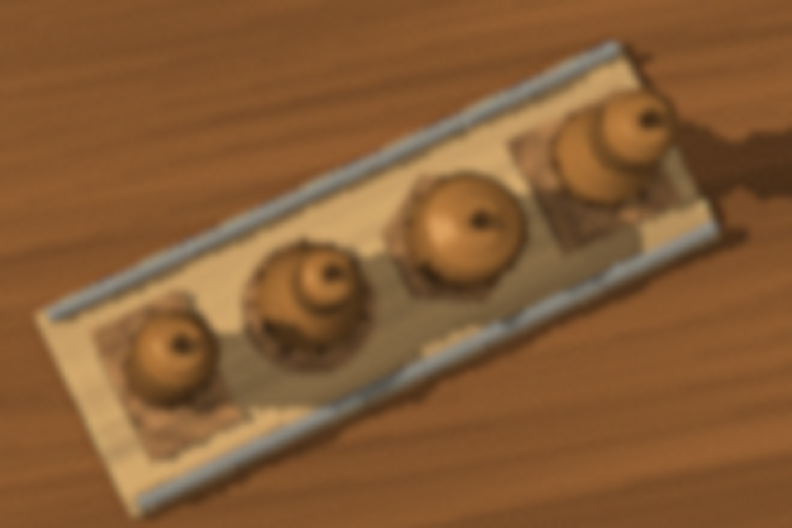

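Left to right on the board: club, pear, squat, waisted. Stem tips are in the crop at about (181,345), (333,273), (481,219) and (649,119).

```bash
python3 - <<'E'
from h import *
c=optics.read_camera('top')
for n,u,v,z in(('club',181,345,.115),('pear',333,273,.113),('squat',481,219,.085),('waist',649,119,.115)):
    print(n,ray(c,u/4.8+315-.4,v/4.8+200-.4,z).round(4))
E
python3 -m creep '[[[0,0,0,0,0,-8.4,0],[0,0,0,0,0,-8.4,0],[0,0,0,0,0,-8.4,0],[0,0,0,0,0,-8.4,0],[0,0,0,0,0,-8.4,0],[0,0,0,0,0,-8.4,0],[0,0,0,0,0,-8.4,0],[0,0,0,0,0,-8.4,0]]]'
python3 -m creep '[[[0,0,0,0,0,-8.4,0],[0,0,0,0,0,-8.4,0],[0,3.6,0,3.4,0,0,0],[0,3.6,0,3.4,0,0,0],[0,3.6,0,3.4,0,0,0],[0,3.6,0,3.4,0,0,0],[0,3.6,0,3.4,0,0,0],[0,0,0,0,0,0,0]]]'
```

```text
club [ 0.5092 -0.0842  0.115 ]
pear [ 0.528  -0.1528  0.113 ]
squat [ 0.5436 -0.2253  0.085 ]
waist [ 0.5687 -0.2974  0.115 ]
t: 1.05
tool_pos: [0.2182, -0.5577, 0.2275]
orientation: [-1.567, -0.001, 0.002]
force: [-0.0, 0.4, -0.7]
opening: 0.0931
t: 1.85
tool_pos: [0.3395, -0.3357, 0.2252]
orientation: [-1.55, -0.239, 0.24]
force: [-0.8, -0.5, 0.3]
opening: 0.0927
```

```bash
cat >> h.py <<'E'
T={'club':(.5092,-.0842),'pear':(.528,-.1535),'squat':(.5447,-.2255),'waist':(.5683,-.2975),
'p1':(.4748,.0760),'p2':(.4846,.1493),'p3':(.4944,.2227),'p4':(.5042,.2960)}
def go(name,z,dyaw=None):
    s=readout.read_state();R=Ro.from_rotvec(s['orientation']).as_matrix()
    yaw=np.radians(-7.63 if name[0]=='p' and len(name)==2 else 15.24)
    G=np.array([[np.cos(yaw),0,-np.sin(yaw)],[np.sin(yaw),0,np.cos(yaw)],[0,-1,0]])
    d=np.array([*T[name],z])-s['tool_pos']
    print(name,'pos',s['tool_pos'].round(4),'shift now cm',(R.T@d*100).round(2),'shift after turn',(G.T@d*100).round(2),'turn deg',np.degrees(Ro.from_matrix(R.T@G).as_rotvec()).round(2),'t',round(s['t'],2),'F',np.round(s['force'],1),'open',round(s['opening'],4))
E
python3 -c "
from h import *
go('club',.2)"
```

```text
club pos [ 0.3395 -0.3357  0.2252] shift now cm [23.75  2.68 18.85] shift after turn [22.99  2.52 19.8 ] turn deg [-0.44  2.28  0.03] t 1.85 F [-0.8 -0.5  0.3] open 0.0927
```

```bash
python3 -m creep '[[[0,3.9,0.2,3.1,-0.2,1.2,0],[0,3.9,0.2,3.1,-0.2,1.1,0],[0,3.9,0.3,3.1,0,0,0],[0,3.9,0.3,3.1,0,0,0],[0,3.6,0.3,3.1,0,0,0],[0,2,0.3,2,0,0,0],[0,1,0,1,0,0,0],[0,0,0,0,0,0,0]]]'
python3 -c "
from h import *
go('club',.2)
c=optics.read_camera('wrist');cv2.imwrite('pics/w1.png',c['frame'][:,:,::-1])
W=world(c);z=W[...,2]
print((-c['R'].T@c['t']).round(3))"
```

```text
t: 2.65
tool_pos: [0.5053, -0.0962, 0.2094]
orientation: [-1.565, -0.207, 0.204]
force: [0.3, -0.6, 1.1]
opening: 0.0932
club pos [ 0.5053 -0.0962  0.2094] shift now cm [0.69 0.94 1.06] shift after turn [0.69 0.94 1.05] turn deg [ 0.26 -0.26  0.08] t 2.65 F [ 0.3 -0.6  1.1] open 0.0932
[ 0.487 -0.029  0.364]
```

View pics/w1.png

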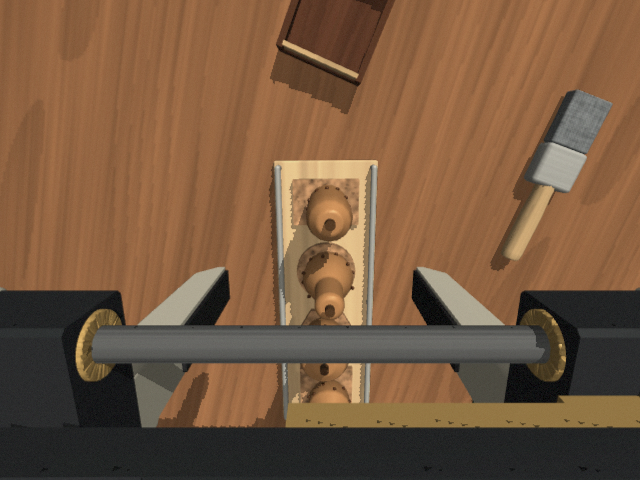

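The wrist view shows the club's stem at (330,225), the pear's at (329,310) and the squat's at (324,369), with the jaws square across the board. I'll cross-check these against the top camera.

```bash
python3 -c "
from h import *
c=optics.read_camera('wrist')
for n,u,v,z in(('club',330,224,.115),('pear',329,309,.113),('squat',324,369,.085)): print(n,ray(c,u,v,z).round(4),T[n])
print('rack strip mid',ray(c,320,61,.024))
go('club',.2)"
```

```text
club [ 0.5086 -0.0846  0.115 ] (0.5092, -0.0842)
pear [ 0.5261 -0.1512  0.113 ] (0.528, -0.1535)
squat [ 0.542  -0.2239  0.085 ] (0.5447, -0.2255)
rack strip mid [0.46890549 0.03614085 0.024     ]
club pos [ 0.5044 -0.0978  0.2094] shift now cm [0.81 0.94 1.2 ] shift after turn [0.82 0.94 1.19] turn deg [ 0.29 -0.36  0.05] t 2.75 F [-0.3 -0.  -0.5] open 0.0931
```

```bash
python3 -m creep '[[[0,0.8,0.5,1.2,0.2,-0.3,0],[0,0,0,0,0,0,0],[0,0,3,0,0,0,0],[0,0,3,0,0,0,0],[0,0,2,0,0,0,0],[0,0,1,0,0,0,0],[0,0,0.5,0,0,0,0],[0,0,0,0,0,0,0]]]' 10
python3 -c "
from h import *
go('club',.068)"
```

```text
t: 3.55
tool_pos: [0.5092, -0.0897, 0.108]
orientation: [-1.565, -0.206, 0.199]
force: [1.1, 0.7, -0.6]
opening: 0.0932
club pos [ 0.5092 -0.0897  0.108 ] shift now cm [0.12 4.   0.55] shift after turn [0.14 4.   0.53] turn deg [ 0.27 -0.49  0.22] t 3.55 F [ 1.1  0.7 -0.6] open 0.0932
```

```bash
python3 -m creep '[[[0,0.1,1,0.5,0,0,0],[0,0,1.5,0,0,0,0],[0,0,1,0,0,0,0],[0,0,0.5,0,0,0,0],[0,0,0,0,0,0,0],[1,0,0,0,0,0,0],[1,0,0,0,0,0,0],[1,0,0,0,0,0,0]]]' 10
python3 -m creep '[[[1,0,0,0,0,0,0],[1,0,0,0,0,0,0],[1,0,0,0,0,0,0],[1,0,0,0,0,0,0],[1,0,0,0,0,0,0],[1,0,0,0,0,0,0],[1,0,0,0,0,0,0],[1,0,0,0,0,0,0]]]'
python3 -c "
from h import *
go('club',.185);go('p1',.185)"
```

```text
t: 4.35
tool_pos: [0.5113, -0.0849, 0.0676]
orientation: [-1.567, -0.209, 0.195]
force: [-0.0, -0.3, 0.5]
opening: 0.0739
t: 5.15
tool_pos: [0.5122, -0.0852, 0.0688]
orientation: [-1.568, -0.211, 0.194]
force: [-0.3, 0.8, -0.5]
opening: 0.0382
club pos [ 0.5122 -0.0852  0.0688] shift now cm [ -0.15 -11.63   0.08] shift after turn [ -0.26 -11.62   0.17] turn deg [ 0.46 -0.49  0.55] t 5.15 F [-0.3  0.8 -0.5] open 0.0382
p1 pos [ 0.5122 -0.0852  0.0688] shift now cm [  0.6  -11.75  16.44] shift after turn [ -5.84 -11.62  15.48] turn deg [ 0.35 22.38  0.64] t 5.15 F [-0.3  0.8 -0.5] open 0.0382
```

```bash
python3 -m creep '[[[1,0,-1,0,0,0,0],[1,0,-2,0,0,0,0],[1,0,-3,0,0,0,0],[1,0,-3,0,0,0,0],[1,0,-2.5,0,0.3,0,0.5],[1,0,0,0,0,7,0],[1,0,0,0,0,7.5,0],[1,0,0,0,0,7.5,0]]]'
python3 -m creep '[[[1,-1,0,2,0,0,0],[1,-1.2,0,3,0,0,0],[1,-1.2,0,3,0,0,0],[1,-1.2,0,3,0,0,0],[1,-0.8,0,2,0,0,0],[1,0,0,1,0,0,0],[1,0,0,0,0,0,0],[1,0,0,0,0,0,0]]]'
python3 -c "
from h import *
go('p1',.065)
c=optics.read_camera('wrist');cv2.imwrite('pics/w2.png',c['frame'][:,:,::-1])"
```

```text
t: 5.95
tool_pos: [0.5104, -0.0844, 0.1936]
orientation: [-1.571, 0.106, -0.11]
force: [0.7, -0.4, -0.8]
opening: 0.0386
t: 6.75
tool_pos: [0.4769, 0.0653, 0.1993]
orientation: [-1.571, 0.107, -0.121]
force: [-0.6, -1.1, -0.0]
opening: 0.0386
p1 pos [0.4769 0.0653 0.1993] shift now cm [-0.49 13.42  1.07] shift after turn [-0.35 13.43  1.04] turn deg [ 0.15 -0.67  0.54] t 6.75 F [-0.6 -1.1 -0. ] open 0.0386
```

View pics/w2.png

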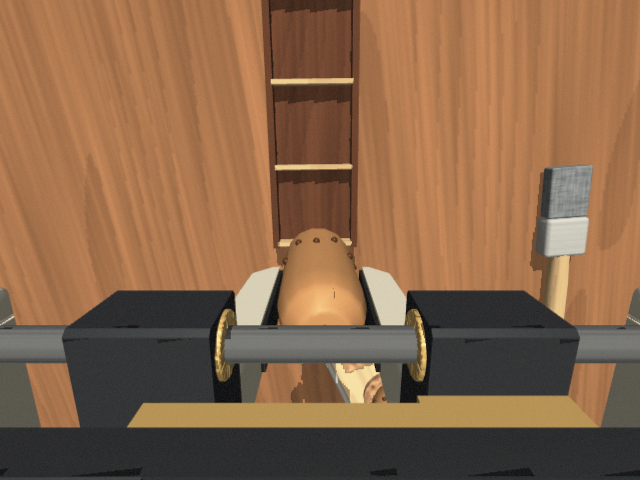

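The club hangs straight in the jaws. The rack strips are visible at (312,81), (314,167) and (315,243), so I'll compare them with the top-camera positions.

```bash
python3 -c "
from h import *
c=optics.read_camera('wrist')
for u,v in((312,80.5),(314,167),(315,243)): print(ray(c,u,v,.024).round(4))
go('p1',.065)"
```

```text
[0.4889 0.1853 0.024 ]
[0.4795 0.1116 0.024 ]
[0.4695 0.0391 0.024 ]
p1 pos [0.4769 0.0649 0.1991] shift now cm [-0.5  13.41  1.11] shift after turn [-0.36 13.41  1.08] turn deg [ 0.15 -0.74  0.53] t 6.85 F [-0.1 -0.3 -0.4] open 0.0385
```

```bash
python3 -m creep '[[[1,-0.4,1,1.1,0,-0.7,0.5],[1,0,2,0,0,0,0],[1,0,3,0,0,0,0],[1,0,3,0,0,0,0],[1,0,2,0,0,0,0],[1,0,0,0,0,0,0],[1,0,0,0,0,0,0],[1,0,0,0,0,0,0]]]'
python3 -c "
from h import *
go('p1',.065)"
```

```text
t: 7.65
tool_pos: [0.4741, 0.0752, 0.0827]
orientation: [-1.57, 0.111, -0.105]
force: [-0.7, 0.2, -0.9]
opening: 0.0387
p1 pos [0.4741 0.0752 0.0827] shift now cm [0.06 1.77 0.09] shift after turn [0.06 1.77 0.08] turn deg [ 0.14 -0.25 -0.22] t 7.65 F [-0.7  0.2 -0.9] open 0.0387
```

```bash
python3 -m creep '[[[1,0.1,0.7,0.1,0,0,0],[1,0,0.5,0,0,0,0],[1,0,0.2,0,0,0,0],[1,0,0.1,0,0,0,0],[1,0,0.1,0,0,0,0],[1,0,0.1,0,0,0,0],[1,0,0,0,0,0,0],[1,0,0,0,0,0,0]]]'
python3 -c "
from h import *
go('p1',.0645)"
```

```text
t: 8.45
tool_pos: [0.4784, 0.0763, 0.0683]
orientation: [-1.569, 0.106, -0.11]
force: [-0.1, 0.9, -1.4]
opening: 0.0383
p1 pos [0.4784 0.0763 0.0683] shift now cm [-0.36  0.37 -0.08] shift after turn [-0.36  0.38 -0.08] turn deg [ 0.06 -0.26  0.17] t 8.45 F [-0.1  0.9 -1.4] open 0.0383
```

```bash
python3 -m creep '[[[1,-0.3,0.1,0,0,0,0],[1,0,0.1,0,0,0,0],[1,0,0.1,0,0,0,0],[1,0,0.1,0,0,0,0],[1,0,0,0,0,0,0],[1,0,0,0,0,0,0],[1,0,0,0,0,0,0],[1,0,0,0,0,0,0]]]'
python3 -c "
from h import *
go('p1',.0645)
for i in range(4): c=optics.read_camera('side');go('p1',.0645)
cv2.imwrite('pics/s2.png',cv2.resize(c['frame'][170:400,200:460,::-1],None,fx=2.5,fy=2.5))"
```

```text
t: 9.25
tool_pos: [0.4752, 0.077, 0.0646]
orientation: [-1.569, 0.106, -0.11]
force: [-0.6, 0.6, 0.8]
opening: 0.0381
p1 pos [0.4752 0.077  0.0646] shift now cm [-0.03  0.01 -0.1 ] shift after turn [-0.03  0.01 -0.1 ] turn deg [ 0.04 -0.25  0.17] t 9.25 F [-0.6  0.6  0.8] open 0.0381
p1 pos [0.4752 0.077  0.0646] shift now cm [-0.03  0.01 -0.1 ] shift after turn [-0.03  0.01 -0.1 ] turn deg [ 0.04 -0.25  0.17] t 9.3 F [-0.2  2.   1.1] open 0.0386
p1 pos [0.4752 0.077  0.0646] shift now cm [-0.03  0.01 -0.1 ] shift after turn [-0.03  0.01 -0.1 ] turn deg [ 0.04 -0.25  0.17] t 9.35 F [-1.2 -0.5  0.8] open 0.0383
p1 pos [0.4752 0.077  0.0646] shift now cm [-0.03  0.01 -0.1 ] shift after turn [-0.03  0.01 -0.1 ] turn deg [ 0.04 -0.25  0.17] t 9.4 F [-0.8 -0.1  1.6] open 0.0377
p1 pos [0.4752 0.077  0.0646] shift now cm [-0.03  0.01 -0.1 ] shift after turn [-0.03  0.01 -0.1 ] turn deg [ 0.04 -0.25  0.17] t 9.45 F [-0.8 -0.4  1. ] open 0.0383
```

```bash
python3 -m creep '[[[1,0,0.1,0,0,0,0],[1,0,0,0,0,0,0],[0.6,0,0,0,0,0,0],[0.4,0,0,0,0,0,0],[0.2,0,0,0,0,0,0],[0,0,0,0,0,0,0],[0,0,0,0,0,0,0],[0,0,0,0,0,0,0]]]'
python3 -c "
from h import *
go('p1',.2);c=optics.read_camera('side')
cv2.imwrite('pics/s2.png',cv2.resize(c['frame'][170:400,200:460,::-1],None,fx=2.5,fy=2.5))"
```

```text
t: 10.25
tool_pos: [0.4754, 0.0771, 0.064]
orientation: [-1.569, 0.106, -0.11]
force: [0.0, -0.1, 0.3]
opening: 0.0734
p1 pos [0.4754 0.0771 0.064 ] shift now cm [ -0.   -13.6   -0.12] shift after turn [ -0.05 -13.6   -0.11] turn deg [ 0.03 -0.26  0.18] t 10.25 F [ 0.  -0.1  0.3] open 0.0734
```

View pics/s2.png

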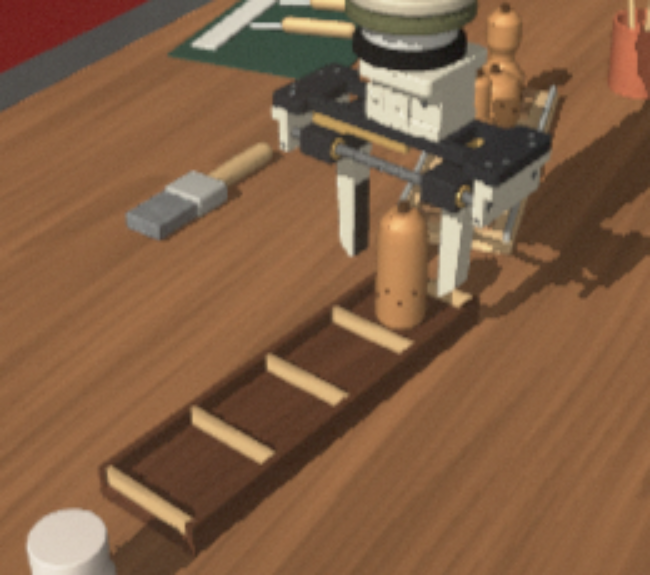

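The club stands upright in the right-end pocket (crop 400,270) with the fingers clear. Next is the pear.

```bash
sed -i "s/'pear':(.528,-.1535)/'pear':(.5272,-.1525)/;s/'squat':(.5447,-.2255)/'squat':(.5435,-.2248)/" h.py
python3 -m creep '[[[0,0,-1,0,0,0,0],[0,0,-2,0,0,0,0],[0,0,-3,0,0,0,0],[0,0,-4,0,0,0,0],[0,0,-3.5,0,0,0,0],[0,0,0,0,0,-7.6,0],[0,0,0,0,0,-7.6,0],[0,0,0,0,0,-7.6,0]]]'
python3 -c "
from h import *
go('pear',.2)"
```

```text
t: 11.1
tool_pos: [0.4749, 0.0772, 0.2105]
orientation: [-1.562, -0.218, 0.208]
force: [0.7, 0.8, -0.4]
opening: 0.0932
pear pos [0.4749 0.0772 0.2105] shift now cm [ -1.13   1.1  -23.53] shift after turn [ -0.99   1.05 -23.54] turn deg [0.14 0.32 0.33] t 11.1 F [ 0.7  0.8 -0.4] open 0.0932
```

```bash
python3 -m creep '[[[0,-0.2,0,-2,0.1,0.3,0.3],[0,-0.2,0,-4,0,0,0],[0,-0.2,0,-4.8,0,0,0],[0,-0.2,0,-4.8,0,0,0],[0,-0.2,0,-4,0,0,0],[0,-0.1,0,-3,0,0,0],[0,0,0,-1.5,0,0,0],[0,0,0,0,0,0,0]]]'
python3 -c "
from h import *
go('pear',.078)"
```

```text
t: 11.9
tool_pos: [0.5322, -0.1654, 0.219]
orientation: [-1.562, -0.224, 0.21]
force: [-0.6, 1.2, 0.2]
opening: 0.0929
pear pos [ 0.5322 -0.1654  0.219 ] shift now cm [-0.25 14.09  1.43] shift after turn [-0.14 14.1   1.38] turn deg [0.2  0.57 0.49] t 11.9 F [-0.6  1.2  0.2] open 0.0929
```

```bash
python3 -m creep '[[[0,-0.2,1,1.4,0.2,0.5,0.5],[0,0,0,0,0,0,0],[0,0,3,0,0,0,0],[0,0,3,0,0,0,0],[0,0,2,0,0,0,0],[0,0,1,0,0,0,0],[0,0,0,0,0,0,0],[0,0,0,0,0,0,0]]]'
python3 -c "
from h import *
go('pear',.078)"
```

```text
t: 12.7
tool_pos: [0.5256, -0.1395, 0.1171]
orientation: [-1.558, -0.219, 0.218]
force: [-0.7, 0.1, -0.3]
opening: 0.0929
pear pos [ 0.5256 -0.1395  0.1171] shift now cm [-0.2   3.91 -1.3 ] shift after turn [-0.18  3.91 -1.3 ] turn deg [-0.12  0.69  0.04] t 12.7 F [-0.7  0.1 -0.3] open 0.0929
```

```bash
python3 -m creep '[[[0,-0.2,0,-1.3,0,0.6,0],[0,0,0,0,0,0,0],[0,0,0,0,0,0,0],[0,0,1,0,0,0,0],[0,0,1,0,0,0,0],[0,0,0.5,0,0,0,0],[0,0,0,0,0,0,0],[0,0,0,0,0,0,0]]]'
python3 -c "
from h import *
go('pear',.078)"
```

```text
t: 13.5
tool_pos: [0.5295, -0.1546, 0.0935]
orientation: [-1.561, -0.213, 0.205]
force: [0.8, 0.2, 0.6]
opening: 0.0929
pear pos [ 0.5295 -0.1546  0.0935] shift now cm [-0.18  1.55  0.27] shift after turn [-0.17  1.55  0.26] turn deg [0.07 0.01 0.29] t 13.5 F [0.8 0.2 0.6] open 0.0929
```

```bash
python3 -m creep '[[[0,-0.1,0.6,0.2,0,0,0],[0,0,0.6,0,0,0,0],[0,0,0.3,0,0,0,0],[0,0,0,0,0,0,0],[1,0,0,0,0,0,0],[1,0,0,0,0,0,0],[1,0,0,0,0,0,0],[1,0,0,0,0,0,0]]]'
python3 -m creep '[[[1,0,0,0,0,0,0],[1,0,0,0,0,0,0],[1,0,0,0,0,0,0],[1,0,0,0,0,0,0],[1,0,0,0,0,0,0],[1,0,0,0,0,0,0],[1,0,0,0,0,0,0],[1,0,0,0,0,0,0]]]'
python3 -c "
from h import *
go('pear',.078);c=optics.read_camera('side')
cv2.imwrite('pics/s3.png',cv2.resize(c['frame'][130:290,320:500,::-1],None,fx=3.5,fy=3.5))"
```

```text
t: 14.3
tool_pos: [0.5283, -0.1527, 0.0777]
orientation: [-1.562, -0.214, 0.205]
force: [0.2, 0.6, -0.3]
opening: 0.0655
t: 15.1
tool_pos: [0.5286, -0.1529, 0.0782]
orientation: [-1.562, -0.214, 0.204]
force: [-0.5, 0.3, -0.0]
opening: 0.0253
pear pos [ 0.5286 -0.1529  0.0782] shift now cm [-0.12  0.02  0.07] shift after turn [-0.12  0.02  0.07] turn deg [0.12 0.03 0.35] t 15.1 F [-0.5  0.3 -0. ] open 0.0253
```

View pics/s3.png

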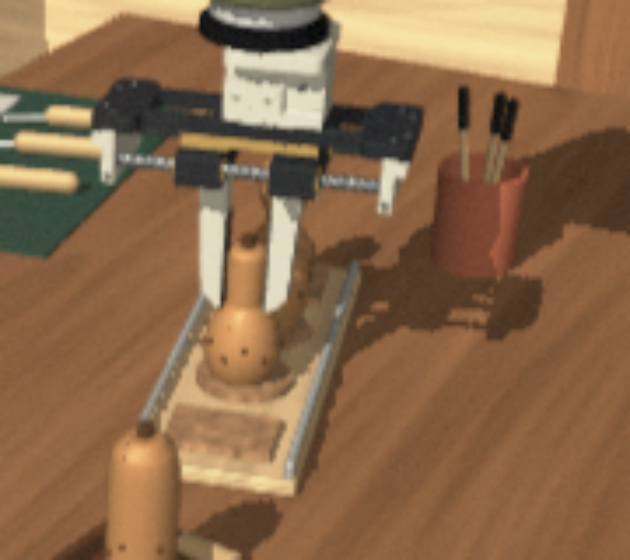

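The pear is gripped on the neck (25.3 mm) and stands upright. I'll lift it high enough to pass the placed club.

```bash
python3 -m creep '[[[1,0,-1,0,0,0,0],[1,0,-2,0,0,0,0],[1,0,-3,0,0,0,0],[1,0,-3,0,0,0,0],[1,0,-3,0,0,0,0.3],[1,0,0,0,0,7,0],[1,0,0,0,0,7.5,0],[1,0,0,0,0,7.5,0]]]'
python3 -c "
from h import *
go('p2',.21)"
```

```text
t: 15.95
tool_pos: [0.527, -0.1524, 0.2072]
orientation: [-1.57, 0.1, -0.102]
force: [0.8, 1.3, -0.3]
opening: 0.0248
p2 pos [ 0.527  -0.1524  0.2072] shift now cm [-8.06 -0.34 29.38] shift after turn [-8.21 -0.28 29.34] turn deg [0.08 0.28 0.09] t 15.95 F [ 0.8  1.3 -0.3] open 0.0248
```

```bash
python3 -m creep '[[[1,-0.5,0,2,0,0,0],[1,-1.1,0,4,0,0,0],[1,-1.2,0,4.5,0,0,0],[1,-1.2,0,4.5,0,0,0],[1,-1.2,0,4.5,0,0,0],[1,-1.2,0,4,0,0,0],[1,-0.8,0,2.5,0,0,0],[1,-0.3,0,1,0,0,0]]]'
python3 -m creep '[[[1,0,0,0,0,0,0],[1,0,0,0,0,0,0],[1,0,0,0,0,0,0],[1,0,0,0,0,0,0],[1,0,0,0,0,0,0],[1,0,0,0,0,0,0],[1,0,0,0,0,0,0],[1,0,0,0,0,0,0]]]'
python3 -c "
from h import *
go('p2',.074)"
```

```text
t: 16.75
tool_pos: [0.4878, 0.1327, 0.2125]
orientation: [-1.57, 0.104, -0.116]
force: [-0.5, -0.5, -1.2]
opening: 0.0252
t: 17.55
tool_pos: [0.4888, 0.1285, 0.2133]
orientation: [-1.571, 0.106, -0.119]
force: [-0.0, -0.7, -1.3]
opening: 0.0252
p2 pos [0.4888 0.1285 0.2133] shift now cm [-0.83 13.92  2.03] shift after turn [-0.7  13.93  2.  ] turn deg [ 0.15 -0.59  0.47] t 17.55 F [-0.  -0.7 -1.3] open 0.0252
```

```bash
python3 -m creep '[[[1,-0.8,0,2,0,-0.6,0.5],[1,0,0,0,0,0,0],[1,0,0,0,0,0,0],[1,0,2,0,0,0,0],[1,0,2,0,0,0,0],[1,0,2,0,0,0,0],[1,0,0,0,0,0,0],[1,0,0,0,0,0,0]]]'
python3 -c "
from h import *
go('p2',.074)"
```

```text
t: 18.35
tool_pos: [0.4854, 0.1473, 0.1531]
orientation: [-1.572, 0.103, -0.107]
force: [-0.0, 0.6, -0.9]
opening: 0.025
p2 pos [0.4854 0.1473 0.1531] shift now cm [-0.13  7.91  0.22] shift after turn [-0.1   7.91  0.19] turn deg [ 0.19 -0.04  0.18] t 18.35 F [-0.   0.6 -0.9] open 0.025
```

```bash
python3 -m creep '[[[1,-0.1,1,0.2,0.2,0,0.2],[1,0,2,0,0,0,0],[1,0,2,0,0,0,0],[1,0,1,0,0,0,0],[1,0,0.5,0,0,0,0],[1,0,0.3,0,0,0,0],[1,0,0,0,0,0,0],[1,0,0,0,0,0,0]]]'
python3 -c "
from h import *
go('p2',.074)"
```

```text
t: 19.15
tool_pos: [0.4896, 0.1503, 0.0886]
orientation: [-1.564, 0.098, -0.113]
force: [-0.0, 0.3, -1.2]
opening: 0.0252
p2 pos [0.4896 0.1503 0.0886] shift now cm [-0.5   1.46 -0.17] shift after turn [-0.48  1.46 -0.16] turn deg [-0.25 -0.07  0.52] t 19.15 F [-0.   0.3 -1.2] open 0.0252
```

```bash
python3 -m creep '[[[1,-0.5,0.4,-0.2,-0.2,0,0.5],[1,0,0.4,0,0,0,0],[1,0,0.2,0,0,0,0],[1,0,0.1,0,0,0,0],[1,0,0.1,0,0,0,0],[1,0,0,0,0,0,0],[1,0,0,0,0,0,0],[1,0,0,0,0,0,0]]]'
python3 -c "
from h import *
go('p2',.074)"
```

```text
t: 19.95
tool_pos: [0.4852, 0.1492, 0.0773]
orientation: [-1.567, 0.104, -0.107]
force: [-0.5, 0.8, -1.1]
opening: 0.0251
p2 pos [0.4852 0.1492 0.0773] shift now cm [-0.06  0.33  0.01] shift after turn [-0.06  0.33  0.01] turn deg [-0.09 -0.07  0.13] t 19.95 F [-0.5  0.8 -1.1] open 0.0251
```

```bash
python3 -m creep '[[[1,-0.1,0.1,0,0,0,0],[1,0,0.1,0,0,0,0],[1,0,0.1,0,0,0,0],[1,0,0.05,0,0,0,0],[1,0,0,0,0,0,0],[1,0,0,0,0,0,0],[1,0,0,0,0,0,0],[1,0,0,0,0,0,0]]]'
python3 -c "
from h import *
go('p2',.074)
for i in range(3): optics.read_camera('side');print(readout.read_state()['force'][2])"
```

```text
t: 20.75
tool_pos: [0.4845, 0.1495, 0.0742]
orientation: [-1.566, 0.103, -0.108]
force: [-0.4, -0.5, -0.3]
opening: 0.025
p2 pos [0.4845 0.1495 0.0742] shift now cm [ 0.01  0.02 -0.02] shift after turn [ 0.01  0.02 -0.02] turn deg [-0.11 -0.07  0.19] t 20.75 F [-0.4 -0.5 -0.3] open 0.025
0.015224332474597702
0.21779220772038088
-0.48452438244171225
```

```bash
python3 -m creep '[[[1,0,0.1,0,0,0,0],[1,0,0,0,0,0,0],[1,0,0,0,0,0,0],[0.7,0,0,0,0,0,0],[0.6,0,0,0,0,0,0],[0.4,0,0,0,0,0,0],[0.2,0,0,0,0,0,0],[0,0,0,0,0,0,0]]]'
python3 -m creep '[[[0,0,0,0,0,0,0],[0,0,0,0,0,0,0],[0,0,-2,0,0,0,0],[0,0,-3,0,0,0,0],[0,0,-4,0,0,0,0],[0,0,-3.5,0,0,0,0],[0,0,0,0,0,-7.6,0],[0,0,0,0,0,-7.6,0]]]'
python3 -c "
from h import *
go('squat',.2);c=optics.read_camera('side')
cv2.imwrite('pics/s4.png',cv2.resize(c['frame'][130:400,200:500,::-1],None,fx=2,fy=2))"
```

```text
t: 21.7
tool_pos: [0.4851, 0.1496, 0.074]
orientation: [-1.566, 0.102, -0.109]
force: [0.5, -0.3, 0.6]
opening: 0.0552
t: 22.5
tool_pos: [0.4831, 0.1491, 0.2027]
orientation: [-1.567, -0.108, 0.106]
force: [-0.2, 0.1, -0.7]
opening: 0.0928
squat pos [0.4831 0.1491 0.2027] shift now cm [  0.89   0.24 -37.86] shift after turn [ -4.     0.27 -37.66] turn deg [-0.05 -7.41  0.09] t 22.5 F [-0.2  0.1 -0.7] open 0.0928
```

View pics/s4.png

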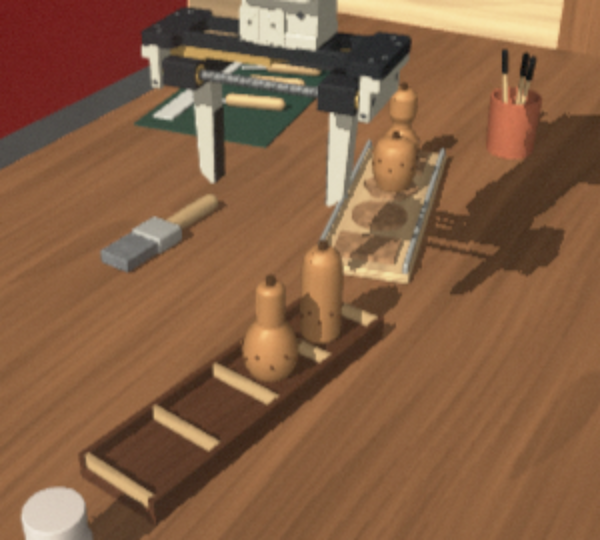

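The pear and club stand upright in pockets 2 and 1 from the right. The squat is next.

```bash
python3 -m creep '[[[0,0,0,0,0,-7.4,0],[0,-0.2,0,-3,0,0,0],[0,-0.5,0,-4.9,0,0,0],[0,-0.5,0,-4.9,0,0,0],[0,-0.5,0,-4.9,0,0,0],[0,-0.5,0,-4.9,0,0,0],[0,-0.5,0,-4.9,0,0,0],[0,-0.5,0,-4,0,0,0]]]'
python3 -m creep '[[[0,-0.5,0,-2,0,0,0],[0,0,0,-1,0,0,0],[0,0,0,0,0,0,0],[0,0,0,0,0,0,0],[0,0,0,0,0,0,0],[0,0,0,0,0,0,0],[0,0,0,0,0,0,0],[0,0,0,0,0,0,0]]]'
python3 -c "
from h import *
go('squat',.05)"
```

```text
t: 23.35
tool_pos: [0.5379, -0.1666, 0.2017]
orientation: [-1.557, -0.214, 0.208]
force: [0.3, -0.4, -0.6]
opening: 0.0931
t: 24.15
tool_pos: [0.5406, -0.1981, 0.1999]
orientation: [-1.556, -0.204, 0.201]
force: [0.3, 0.5, 0.3]
opening: 0.0931
squat pos [ 0.5406 -0.1981  0.1999] shift now cm [-0.44 14.97 -2.72] shift after turn [-0.43 14.99 -2.65] turn deg [-0.27 -0.47  0.14] t 24.15 F [0.3 0.5 0.3] open 0.0931
```

```bash
python3 -m creep '[[[0,-0.4,0,-2.6,-0.2,-0.5,0],[0,0,0,0,0,0,0],[0,0,0,0,0,0,0],[0,0,2,0,0,0,0],[0,0,3,0,0,0,0],[0,0,2,0,0,0,0],[0,0,0,0,0,0,0],[0,0,0,0,0,0,0]]]'
python3 -c "
from h import *
go('squat',.05)
c=optics.read_camera('wrist');cv2.imwrite('pics/w5.png',c['frame'][:,:,::-1])"
```

```text
t: 24.95
tool_pos: [0.5454, -0.2208, 0.1305]
orientation: [-1.56, -0.216, 0.207]
force: [-0.3, -0.1, 0.8]
opening: 0.093
squat pos [ 0.5454 -0.2208  0.1305] shift now cm [-0.34  8.04 -0.34] shift after turn [-0.29  8.05 -0.34] turn deg [0.01 0.22 0.34] t 24.95 F [-0.3 -0.1  0.8] open 0.093
```

View pics/w5.png

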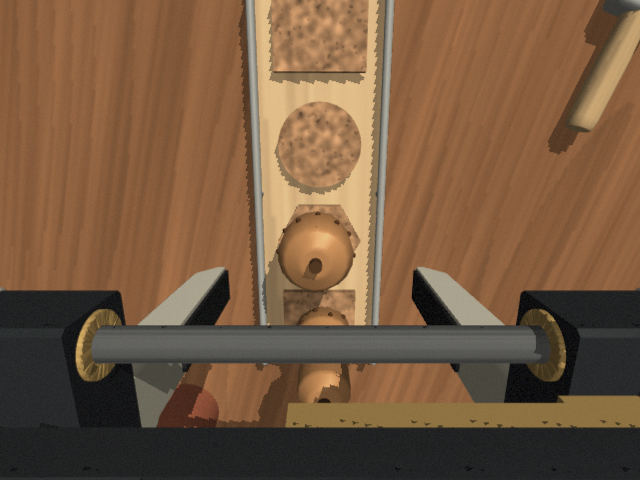

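The squat's stem is at (316,265) and the waisted's at (324,401). The pot is well outside the fingers' path.

```bash
python3 -c "
from h import *
c=optics.read_camera('wrist')
print(ray(c,316,264,.085),ray(c,324,401,.115));go('squat',.05)"
python3 -m creep '[[[0,-0.3,1,-0.3,0,0.2,0.3],[0,0,2,0,0,0,0],[0,0,2,0,0,0,0],[0,0,1,0,0,0,0],[0,0,0.5,0,0,0,0],[0,0,0.3,0,0,0,0],[0,0,0,0,0,0,0],[0,0,0,0,0,0,0]]]'
python3 -c "
from h import *
go('squat',.05)"
```

```text
[ 0.54339351 -0.22351693  0.085     ] [ 0.56697679 -0.29186674  0.115     ]
squat pos [ 0.5457 -0.2211  0.131 ] shift now cm [-0.36  8.1  -0.3 ] shift after turn [-0.31  8.1  -0.3 ] turn deg [0.05 0.21 0.38] t 25.05 F [ 0.4 -0.   0.4] open 0.0929
t: 25.85
tool_pos: [0.5479, -0.2283, 0.0669]
orientation: [-1.569, -0.216, 0.2]
force: [0.2, -0.4, 0.1]
opening: 0.0929
squat pos [ 0.5479 -0.2283  0.0669] shift now cm [-0.35  1.69  0.47] shift after turn [-0.34  1.69  0.46] turn deg [ 0.53 -0.05  0.5 ] t 25.85 F [ 0.2 -0.4  0.1] open 0.0929
```

```bash
python3 -m creep '[[[0,-0.3,0.5,0.5,0.4,0,0.4],[0,0,0.5,0,0,0,0],[0,0,0.4,0,0,0,0],[0,0,0.2,0,0,0,0],[0,0,0,0,0,0,0],[0,0,0,0,0,0,0],[0,0,0,0,0,0,0],[0,0,0,0,0,0,0]]]'
python3 -c "
from h import *
go('squat',.05)"
```

```text
t: 26.65
tool_pos: [0.5445, -0.2244, 0.0512]
orientation: [-1.564, -0.211, 0.206]
force: [0.2, -0.2, 0.4]
opening: 0.0928
squat pos [ 0.5445 -0.2244  0.0512] shift now cm [-0.11  0.12 -0.01] shift after turn [-0.11  0.12 -0.01] turn deg [ 0.19 -0.04  0.18] t 26.65 F [ 0.2 -0.2  0.4] open 0.0928
```

```bash
python3 -m creep '[[[0,-0.1,0.1,0,0,0,0],[1,0,0,0,0,0,0],[1,0,0,0,0,0,0],[1,0,0,0,0,0,0],[1,0,0,0,0,0,0],[1,0,0,0,0,0,0],[1,0,0,0,0,0,0],[1,0,0,0,0,0,0]]]' 10
python3 -m creep '[[[1,0,0,0,0,0,0],[1,0,0,0,0,0,0],[1,0,0,0,0,0,0],[1,0,0,0,0,0,0],[1,0,0,0,0,0,0],[1,0,0,0,0,0,0],[1,0,0,0,0,0,0],[1,0,0,0,0,0,0]]]'
python3 -c "
from h import *
go('squat',.05)"
python3 -m creep '[[[1,0,-1,0,0,0,0],[1,0,-2,0,0,0,0],[1,0,-3,0,0,0,0],[1,0,-3,0,0,0,0],[1,0,-4,0,0,0,0],[1,0,-1,0,0,7,0],[1,0,0,0,0,7.5,0],[1,0,0,0,0,7.5,0]]]'
python3 -c "
from h import *
go('p3',.2)"
```

```text
t: 27.45
tool_pos: [0.5437, -0.2249, 0.0506]
orientation: [-1.564, -0.211, 0.205]
force: [0.5, -0.3, -0.5]
opening: 0.0507
t: 28.25
tool_pos: [0.5437, -0.2249, 0.0506]
orientation: [-1.564, -0.211, 0.205]
force: [-1.1, 0.1, -0.1]
opening: 0.0502
squat pos [ 0.5437 -0.2249  0.0506] shift now cm [-0.02  0.06  0.02] shift after turn [-0.02  0.06  0.02] turn deg [ 0.22 -0.05  0.2 ] t 28.25 F [-1.1  0.1 -0.1] open 0.0502
t: 29.05
tool_pos: [0.5424, -0.224, 0.2008]
orientation: [-1.571, 0.098, -0.106]
force: [0.8, 0.2, -1.3]
opening: 0.0502
p3 pos [ 0.5424 -0.224   0.2008] shift now cm [-10.53  -0.07  43.68] shift after turn [-10.69   0.08  43.64] turn deg [0.13 0.21 0.3 ] t 29.05 F [ 0.8  0.2 -1.3] open 0.0502
```

```bash
python3 -m creep '[[[1,-0.5,0,2,0,0,0],[1,-1,0,4,0,0,0],[1,-1.1,0,4.6,0,0,0],[1,-1.1,0,4.6,0,0,0],[1,-1.1,0,4.6,0,0,0],[1,-1.1,0,4.6,0,0,0],[1,-1.1,0,4.6,0,0,0],[1,-1.1,0,4.6,0,0,0]]]'
python3 -m creep '[[[1,-1.1,0,4.6,0,0,0],[1,-1,0,3,0,0,0],[1,-0.4,0,1.5,0,0,0],[1,0,0,0,0,0,0],[1,0,0,0,0,0,0],[1,0,0,0,0,0,0],[1,0,0,0,0,0,0],[1,0,0,0,0,0,0]]]'
python3 -c "
from h import *
go('p3',.047)"
```

```text
t: 29.85
tool_pos: [0.508, 0.125, 0.2067]
orientation: [-1.573, 0.103, -0.126]
force: [0.9, -0.1, -0.4]
opening: 0.0507
t: 30.65
tool_pos: [0.4943, 0.2265, 0.2107]
orientation: [-1.57, 0.096, -0.125]
force: [0.1, 0.2, -1.3]
opening: 0.0504
p3 pos [0.4943 0.2265 0.2107] shift now cm [-0.24 16.36 -0.35] shift after turn [ 0.06 16.37 -0.37] turn deg [ 0.08 -0.42  1.06] t 30.65 F [ 0.1  0.2 -1.3] open 0.0504
```

```bash
python3 -m creep '[[[1,0,1,-0.4,0.1,-0.4,1],[1,0,0,0,0,0,0],[1,0,0,0,0,0,0],[1,0,2,0,0,0,0],[1,0,3,0,0,0,0],[1,0,2,0,0,0,0],[1,0,0,0,0,0,0],[1,0,0,0,0,0,0]]]'
python3 -c "
from h import *
go('p3',.047)"
```

```text
t: 31.45
tool_pos: [0.4953, 0.2199, 0.1286]
orientation: [-1.567, 0.107, -0.108]
force: [-0.3, -0.2, 0.3]
opening: 0.0505
p3 pos [0.4953 0.2199 0.1286] shift now cm [-0.13  8.16  0.26] shift after turn [-0.13  8.16  0.27] turn deg [-0.06 -0.22  0.03] t 31.45 F [-0.3 -0.2  0.3] open 0.0505
```

```bash
python3 -m creep '[[[1,-0.1,1,0.3,0,-0.2,0],[1,0,2,0,0,0,0],[1,0,2,0,0,0,0],[1,0,1,0,0,0,0],[1,0,0.5,0,0,0,0],[1,0,0.2,0,0,0,0],[1,0,0,0,0,0,0],[1,0,0,0,0,0,0]]]'
python3 -c "
from h import *
go('p3',.047)"
```

```text
t: 32.25
tool_pos: [0.5001, 0.2261, 0.0663]
orientation: [-1.562, 0.095, -0.113]
force: [-0.4, 0.8, -0.8]
opening: 0.0503
p3 pos [0.5001 0.2261 0.0663] shift now cm [-0.55  1.92 -0.42] shift after turn [-0.52  1.93 -0.41] turn deg [-0.39  0.04  0.65] t 32.25 F [-0.4  0.8 -0.8] open 0.0503
```

```bash
python3 -m creep '[[[1,-0.5,0.2,-0.4,-0.4,0,0.6],[1,0,0,0,0,0,0],[1,0,0.3,0,0,0,0],[1,0,0.3,0,0,0,0],[1,0,0.3,0,0,0,0],[1,0,0.2,0,0,0,0],[1,0,0,0,0,0,0],[1,0,0,0,0,0,0]]]'
python3 -c "
from h import *
go('p3',.047)"
```

```text
t: 33.05
tool_pos: [0.4953, 0.2228, 0.0537]
orientation: [-1.568, 0.102, -0.106]
force: [-0.2, -0.7, -1.6]
opening: 0.0503
p3 pos [0.4953 0.2228 0.0537] shift now cm [-0.09  0.67 -0.02] shift after turn [-0.09  0.67 -0.02] turn deg [-0.02  0.03  0.14] t 33.05 F [-0.2 -0.7 -1.6] open 0.0503
```

```bash
python3 -m creep '[[[1,-0.1,0.2,0,0,0,0],[1,0,0.2,0,0,0,0],[1,0,0.1,0,0,0,0],[1,0,0.1,0,0,0,0],[1,0,0.1,0,0,0,0],[1,0,0,0,0,0,0],[1,0,0,0,0,0,0],[1,0,0,0,0,0,0]]]'
python3 -c "
from h import *
go('p3',.0466)
for i in range(3): optics.read_camera('side');print(readout.read_state()['force'][2])"
```

```text
t: 33.85
tool_pos: [0.4945, 0.2232, 0.0466]
orientation: [-1.568, 0.102, -0.106]
force: [-0.7, -0.7, 0.5]
opening: 0.0505
p3 pos [0.4945 0.2232 0.0466] shift now cm [-0.01 -0.   -0.05] shift after turn [-0.01 -0.   -0.05] turn deg [-0.04  0.04  0.17] t 33.85 F [-0.7 -0.7  0.5] open 0.0505
-1.044628370267402
-0.4854995989662499
-0.43426496968771816
```

```bash
python3 -m creep '[[[1,0,0.1,0,0,0,0],[1,0,0,0,0,0,0],[1,0,0,0,0,0,0],[1,0,0,0,0,0,0],[1,0,0,0,0,0,0],[1,0,0,0,0,0,0],[1,0,0,0,0,0,0],[1,0,0,0,0,0,0]]]'
python3 -c "
from h import *
go('p3',.0466)
for i in range(3): optics.read_camera('side');print(readout.read_state()['force'][2])"
```

```text
t: 34.8
tool_pos: [0.4948, 0.2235, 0.0465]
orientation: [-1.567, 0.101, -0.107]
force: [-0.1, 0.8, 0.9]
opening: 0.0505
p3 pos [0.4948 0.2235 0.0465] shift now cm [-0.03 -0.01 -0.08] shift after turn [-0.03 -0.01 -0.08] turn deg [-0.08  0.04  0.19] t 34.8 F [-0.1  0.8  0.9] open 0.0505
0.5815007311026035
0.7119873763571585
0.6251394144575919
```

Contact is felt (force went from -1.2 to +0.7 N), so I'll release.

```bash
python3 -m creep '[[[0.4,0,0,0,0,0,0],[0.3,0,0,0,0,0,0],[0.2,0,0,0,0,0,0],[0,0,0,0,0,0,0],[0,0,0,0,0,0,0],[0,0,0,0,0,0,0],[0,0,0,0,0,0,0],[0,0,0,0,0,0,0]]]'
python3 -c "
from h import *
go('p3',.2)"
python3 -m creep '[[[0,0,-1,0,0,0,0],[0,0,-2,0,0,0,0],[0,0,-3,0,0,0,0],[0,0,-4,0,0,0,0],[0,0,-4,0,0,0,0],[0,0,-2,0,0,-7.6,0],[0,0,0,0,0,-7.6,0],[0,0,0,0,0,-7.6,0]]]'
python3 -c "
from h import *
go('waist',.21)"
```

```text
t: 35.75
tool_pos: [0.4949, 0.2234, 0.0464]
orientation: [-1.567, 0.101, -0.107]
force: [-0.3, -0.5, 0.3]
opening: 0.0933
p3 pos [0.4949 0.2234 0.0464] shift now cm [ 1.000e-02 -1.536e+01 -5.000e-02] shift after turn [ -0.05 -15.36  -0.07] turn deg [-0.07  0.04  0.21] t 35.75 F [-0.3 -0.5  0.3] open 0.0933
t: 36.55
tool_pos: [0.4938, 0.2231, 0.2184]
orientation: [-1.559, -0.222, 0.213]
force: [0.1, 0.3, 0.6]
opening: 0.0931
waist pos [0.4938 0.2231 0.2184] shift now cm [ -7.05   0.81 -52.11] shift after turn [ -6.49   0.84 -52.18] turn deg [0.01 0.61 0.32] t 36.55 F [0.1 0.3 0.6] open 0.0931
```

```bash
python3 -m creep '[[[0,-0.2,0,-2,0,0.6,0.3],[0,-0.5,0,-4,0,0,0],[0,-0.6,0,-4.9,0,0,0],[0,-0.6,0,-4.9,0,0,0],[0,-0.6,0,-4.9,0,0,0],[0,-0.6,0,-4.9,0,0,0],[0,-0.6,0,-4.9,0,0,0],[0,-0.6,0,-4.9,0,0,0]]]'
python3 -m creep '[[[0,-0.6,0,-4.9,0,0,0],[0,-0.6,0,-4.9,0,0,0],[0,-0.6,0,-4,0,0,0],[0,0,0,-2,0,0,0],[0,0,0,-1,0,0,0],[0,0,0,0,0,0,0],[0,0,0,0,0,0,0],[0,0,0,0,0,0,0]]]'
python3 -c "
from h import *
go('waist',.08)"
```

```text
t: 37.35
tool_pos: [0.5501, -0.1309, 0.228]
orientation: [-1.559, -0.232, 0.213]
force: [0.2, -0.2, 0.1]
opening: 0.093
t: 38.15
tool_pos: [0.5785, -0.3065, 0.2333]
orientation: [-1.562, -0.23, 0.205]
force: [-0.2, -0.3, -0.3]
opening: 0.0927
waist pos [ 0.5785 -0.3065  0.2333] shift now cm [-0.96 15.31  1.21] shift after turn [-0.74 15.33  1.14] turn deg [0.24 0.63 0.87] t 38.15 F [-0.2 -0.3 -0.3] open 0.0927
```

```bash
python3 -m creep '[[[0,-0.8,1,1.2,0.2,0.6,0.8],[0,0,0,0,0,0,0],[0,0,1,0,0,0,0],[0,0,1,0,0,0,0],[0,0,0.5,0,0,0,0],[0,0,0,0,0,0,0],[0,0,0,0,0,0,0],[0,0,0,0,0,0,0]]]'
python3 -c "
from h import *
go('waist',.08)
c=optics.read_camera('wrist');cv2.imwrite('pics/w6.png',c['frame'][130:340,220:430,::-1].repeat(2,0).repeat(2,1))
f=cv2.cvtColor(c['frame'],cv2.COLOR_RGB2GRAY)
P=world(c);m=(P[...,2]>.09)&(P[...,2]<.13)&(c['depth']>0);m[325:]=0
v,u=np.nonzero(m);print(len(u),u.min(),u.max(),v.min(),v.max(),P[m].mean(0),P[m][:,2].max())
k=m&(f<60);v,u=np.nonzero(k);print('dark',len(u),np.median(u),np.median(v),ray(c,np.median(u),np.median(v),.115))"
```

```text
t: 38.95
tool_pos: [0.5692, -0.2929, 0.1974]
orientation: [-1.561, -0.217, 0.211]
force: [-0.4, -0.1, 0.7]
opening: 0.093
waist pos [ 0.5692 -0.2929  0.1974] shift now cm [-0.25 11.74 -0.4 ] shift after turn [-0.21 11.74 -0.42] turn deg [0.09 0.38 0.18] t 38.95 F [-0.4 -0.1  0.7] open 0.093
1598 296 340 221 266 [ 0.56843461 -0.29623682  0.10468027] 0.11598177720957766
dark 23 317.0 246.0 [ 0.56746912 -0.29539299  0.115     ]
```

View pics/w6.png

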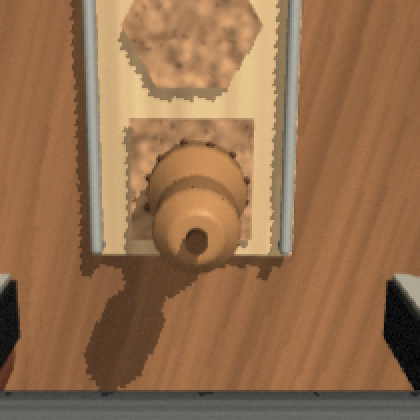

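The waisted's stem is at crop (197,240), which gives (.568,-.296), in agreement with the top camera. The jaws are clear on both sides.

```bash
python3 -m creep '[[[0,-0.2,1,-0.3,0,0.4,0.2],[0,0,2,0,0,0,0],[0,0,3,0,0,0,0],[0,0,2,0,0,0,0],[0,0,1,0,0,0,0],[0,0,0,0,0,0,0],[0,0,0,0,0,0,0],[0,0,0,0,0,0,0]]]'
python3 -c "
from h import *
go('waist',.08)"
```

```text
t: 39.8
tool_pos: [0.5693, -0.2997, 0.1057]
orientation: [-1.567, -0.208, 0.204]
force: [-0.1, -0.1, -0.6]
opening: 0.093
waist pos [ 0.5693 -0.2997  0.1057] shift now cm [-0.04  2.57  0.25] shift after turn [-0.04  2.57  0.24] turn deg [ 0.34 -0.21  0.13] t 39.8 F [-0.1 -0.1 -0.6] open 0.093
```

```bash
python3 -m creep '[[[0,-0.1,0.8,0.3,0.3,-0.2,0],[0,0,0.8,0,0,0,0],[0,0,0.5,0,0,0,0],[0,0,0.3,0,0,0,0],[0,0,0.1,0,0,0,0],[0,0,0,0,0,0,0],[0,0,0,0,0,0,0],[0,0,0,0,0,0,0]]]'
python3 -c "
from h import *
go('waist',.08)"
```

```text
t: 40.6
tool_pos: [0.5692, -0.2979, 0.0817]
orientation: [-1.564, -0.214, 0.204]
force: [0.7, 0.2, -0.3]
opening: 0.0929
waist pos [ 0.5692 -0.2979  0.0817] shift now cm [-0.08  0.17  0.06] shift after turn [-0.08  0.17  0.06] turn deg [0.23 0.01 0.32] t 40.6 F [ 0.7  0.2 -0.3] open 0.0929
```

```bash
python3 -m creep '[[[0,-0.1,0.2,0.1,0,0,0],[0,0,0,0,0,0,0],[1,0,0,0,0,0,0],[1,0,0,0,0,0,0],[1,0,0,0,0,0,0],[1,0,0,0,0,0,0],[1,0,0,0,0,0,0],[1,0,0,0,0,0,0]]]' 10
python3 -m creep '[[[1,0,0,0,0,0,0],[1,0,0,0,0,0,0],[1,0,0,0,0,0,0],[1,0,0,0,0,0,0],[1,0,0,0,0,0,0],[1,0,0,0,0,0,0],[1,0,0,0,0,0,0],[1,0,0,0,0,0,0]]]'
python3 -c "
from h import *
go('waist',.08)"
python3 -m creep '[[[1,0,-1,0,0,0,0],[1,0,-2,0,0,0,0],[1,0,-3,0,0,0,0],[1,0,-4,0,0,0,0],[1,0,-3,0,0,0,0],[1,0,0,0,0,7,0],[1,0,0,0,0,7.5,0],[1,0,0,0,0,7.5,0]]]'
python3 -c "
from h import *
go('p4',.215)"
```

```text
t: 41.4
tool_pos: [0.5683, -0.2974, 0.0803]
orientation: [-1.565, -0.215, 0.204]
force: [-0.7, -0.8, 0.1]
opening: 0.0496
t: 42.2
tool_pos: [0.5684, -0.2973, 0.0803]
orientation: [-1.565, -0.215, 0.204]
force: [0.0, -0.4, -0.1]
opening: 0.0327
waist pos [ 0.5684 -0.2973  0.0803] shift now cm [-0.01  0.03 -0.01] shift after turn [-0.01  0.03 -0.01] turn deg [0.28 0.02 0.37] t 42.2 F [ 0.  -0.4 -0.1] open 0.0327
t: 43.0
tool_pos: [0.5666, -0.2966, 0.2201]
orientation: [-1.571, 0.095, -0.107]
force: [0.1, -0.1, 0.5]
opening: 0.0332
p4 pos [ 0.5666 -0.2966  0.2201] shift now cm [-13.79   0.28  57.97] shift after turn [-14.05   0.51  57.91] turn deg [0.12 0.27 0.45] t 43.0 F [ 0.1 -0.1  0.5] open 0.0332
```

```bash
python3 -m creep '[[[1,-0.5,0,2,0,0.3,0.4],[1,-1,0,4,0,0,0],[1,-1.1,0,4.6,0,0,0],[1,-1.1,0,4.6,0,0,0],[1,-1.1,0,4.6,0,0,0],[1,-1.1,0,4.6,0,0,0],[1,-1.1,0,4.6,0,0,0],[1,-1.1,0,4.6,0,0,0]]]'
python3 -m creep '[[[1,-1.1,0,4.6,0,0,0],[1,-1.1,0,4.6,0,0,0],[1,-1.1,0,4.6,0,0,0],[1,-1.1,0,4.6,0,0,0],[1,-0.8,0,3,0,0,0],[1,-0.3,0,1,0,0,0],[1,0,0,0,0,0,0],[1,0,0,0,0,0,0]]]'
python3 -c "
from h import *
go('p4',.0763)"
```

```text
t: 43.8
tool_pos: [0.5325, 0.0522, 0.2251]
orientation: [-1.573, 0.112, -0.124]
force: [1.2, 0.8, -0.9]
opening: 0.0329
t: 44.6
tool_pos: [0.5075, 0.2965, 0.23]
orientation: [-1.57, 0.102, -0.123]
force: [0.2, -0.7, -0.8]
opening: 0.033
p4 pos [0.5075 0.2965 0.23  ] shift now cm [-0.53 15.37 -0.07] shift after turn [-0.32 15.37 -0.09] turn deg [ 0.09 -0.59  0.76] t 44.6 F [ 0.2 -0.7 -0.8] open 0.033
```

```bash
python3 -m creep '[[[1,-0.4,1,0,0,-0.6,0.7],[1,0,0,0,0,0,0],[1,0,2,0,0,0,0],[1,0,3,0,0,0,0],[1,0,2,0,0,0,0],[1,0,1,0,0,0,0],[1,0,0,0,0,0,0],[1,0,0,0,0,0,0]]]'
python3 -c "
from h import *
go('p4',.0763)"
```

```text
t: 45.4
tool_pos: [0.5066, 0.2878, 0.1377]
orientation: [-1.57, 0.112, -0.114]
force: [0.5, 0.6, -0.1]
opening: 0.0329
p4 pos [0.5066 0.2878 0.1377] shift now cm [-0.37  6.14  0.8 ] shift after turn [-0.35  6.14  0.78] turn deg [ 0.15 -0.6   0.07] t 45.4 F [ 0.5  0.6 -0.1] open 0.0329
```

```bash
python3 -m creep '[[[1,-0.4,0.5,0.8,0,-0.6,0],[1,0,1,0,0,0,0],[1,0,1.5,0,0,0,0],[1,0,1,0,0,0,0],[1,0,0.5,0,0,0,0],[1,0,0,0,0,0,0],[1,0,0,0,0,0,0],[1,0,0,0,0,0,0]]]'
python3 -c "
from h import *
go('p4',.0763)"
```

```text
t: 46.2
tool_pos: [0.5051, 0.2977, 0.0914]
orientation: [-1.569, 0.1, -0.107]
force: [-0.5, 1.5, -1.6]
opening: 0.0332
p4 pos [0.5051 0.2977 0.0914] shift now cm [-0.07  1.51 -0.18] shift after turn [-0.07  1.51 -0.18] turn deg [0.03 0.08 0.25] t 46.2 F [-0.5  1.5 -1.6] open 0.0332
```

```bash
python3 -m creep '[[[1,-0.1,0.3,-0.2,0,0,0.2],[1,0,0.3,0,0,0,0],[1,0,0.3,0,0,0,0],[1,0,0.2,0,0,0,0],[1,0,0.1,0,0,0,0],[1,0,0,0,0,0,0],[1,0,0,0,0,0,0],[1,0,0,0,0,0,0]]]'
python3 -c "
from h import *
go('p4',.0763)"
```

```text
t: 47.0
tool_pos: [0.5047, 0.296, 0.0798]
orientation: [-1.568, 0.102, -0.106]
force: [0.2, -0.7, -0.6]
opening: 0.0332
p4 pos [0.5047 0.296  0.0798] shift now cm [-0.05  0.35 -0.  ] shift after turn [-0.05  0.35 -0.  ] turn deg [-0.04  0.06  0.15] t 47.0 F [ 0.2 -0.7 -0.6] open 0.0332
```

```bash
python3 -m creep '[[[1,-0.1,0.1,0,0,0,0],[1,0,0.1,0,0,0,0],[1,0,0.1,0,0,0,0],[1,0,0.1,0,0,0,0],[1,0,0,0,0,0,0],[1,0,0,0,0,0,0],[1,0,0,0,0,0,0],[1,0,0,0,0,0,0]]]'
python3 -c "
from h import *
go('p4',.0763)
for i in range(4): optics.read_camera('side');print(readout.read_state()['force'][2])"
```

```text
t: 47.8
tool_pos: [0.5041, 0.2964, 0.0762]
orientation: [-1.567, 0.101, -0.106]
force: [-0.7, -1.0, -0.6]
opening: 0.033
p4 pos [0.5041 0.2964 0.0762] shift now cm [ 0.02 -0.01 -0.04] shift after turn [ 0.02 -0.01 -0.04] turn deg [-0.08  0.07  0.21] t 47.8 F [-0.7 -1.  -0.6] open 0.033
-0.7097146016682727
-0.4814977166458052
0.22542117233200257
-0.2531546078400007
```

```bash
python3 -m creep '[[[1,0,0.1,0,0,0,0],[1,0,0,0,0,0,0],[1,0,0,0,0,0,0],[1,0,0,0,0,0,0],[1,0,0,0,0,0,0],[1,0,0,0,0,0,0],[1,0,0,0,0,0,0],[1,0,0,0,0,0,0]]]'
python3 -c "
from h import *
go('p4',.0763)
for i in range(4): optics.read_camera('side');print(readout.read_state()['force'][2])"
```

```text
t: 48.8
tool_pos: [0.5047, 0.2969, 0.0762]
orientation: [-1.566, 0.1, -0.107]
force: [0.3, -0.0, 0.7]
opening: 0.0329
p4 pos [0.5047 0.2969 0.0762] shift now cm [-0.04 -0.01 -0.1 ] shift after turn [-0.04 -0.01 -0.1 ] turn deg [-0.15  0.07  0.27] t 48.8 F [ 0.3 -0.   0.7] open 0.0329
1.190498885207728
-0.6818648204918993
0.6283796036004186
0.5862151753001913
```

Contact again, at the same height as before. I'll release, rise and back off.

```bash
python3 -m creep '[[[0.6,0,0,0,0,0,0],[0.5,0,0,0,0,0,0],[0.3,0,0,0,0,0,0],[0.2,0,0,0,0,0,0],[0,0,0,0,0,0,0],[0,0,0,0,0,0,0],[0,0,0,0,0,0,0],[0,0,0,0,0,0,0]]]'
python3 -m creep '[[[0,0,-1,0,0,0,0],[0,0,-2,0,0,0,0],[0,0,-3,0,0,0,0],[0,0,-4,0,0,0,0],[0,0,-4,0,0,0,0],[0,0,-2,0,0,0,0],[0,-2,0,0,0,0,0],[0,-3,0,0,0,0,0]]]'
python3 -m creep '[[[0,-3,0,-2,0,0,0],[0,-3,0,-2,0,0,0],[0,-2,0,-1,0,0,0],[0,0,0,0,0,0,0],[0,0,0,0,0,0,0],[0,0,0,0,0,0,0],[0,0,0,0,0,0,0],[0,0,0,0,0,0,0]]]'
python3 - <<'E'
from h import *
c=optics.read_camera('side');cv2.imwrite('pics/s7.png',cv2.resize(c['frame'][130:440,190:500,::-1],None,fx=1.9,fy=1.9))
t=optics.read_camera('top');cv2.imwrite('pics/t7.png',cv2.resize(t['frame'][170:350,90:550,::-1],None,fx=1.7,fy=1.7))
W=world(t);W[t['depth']==0]=-9
for r in('p1','p2','p3','p4'):
    m=(np.hypot(W[...,0]-T[r][0],W[...,1]-T[r][1])<.04)&(W[...,2]>.04)&(W[...,2]<.13);p=W[m]
    if len(p): tp=p[p[:,2]>p[:,2].max()-.02];print(r,T[r],len(p),p[:,2].max().round(3),tp.mean(0).round(3))
E
```

```text
t: 49.8
tool_pos: [0.5045, 0.2967, 0.0758]
orientation: [-1.566, 0.1, -0.107]
force: [-0.6, -0.2, -0.2]
opening: 0.0889
t: 50.6
tool_pos: [0.455, 0.3021, 0.2472]
orientation: [-1.565, 0.1, -0.111]
force: [-0.3, 0.7, -0.5]
opening: 0.0927
t: 51.4
tool_pos: [0.3668, 0.264, 0.253]
orientation: [-1.56, 0.093, -0.116]
force: [1.4, 0.9, 0.1]
opening: 0.0927
p1 (0.4748, 0.076) 297 0.113 [0.475 0.079 0.1  ]
p2 (0.4846, 0.1493) 405 0.112 [0.486 0.149 0.101]
p3 (0.4944, 0.2227) 508 0.084 [0.496 0.222 0.07 ]
p4 (0.5042, 0.296) 402 0.112 [0.506 0.293 0.1  ]
```

View pics/s7.png

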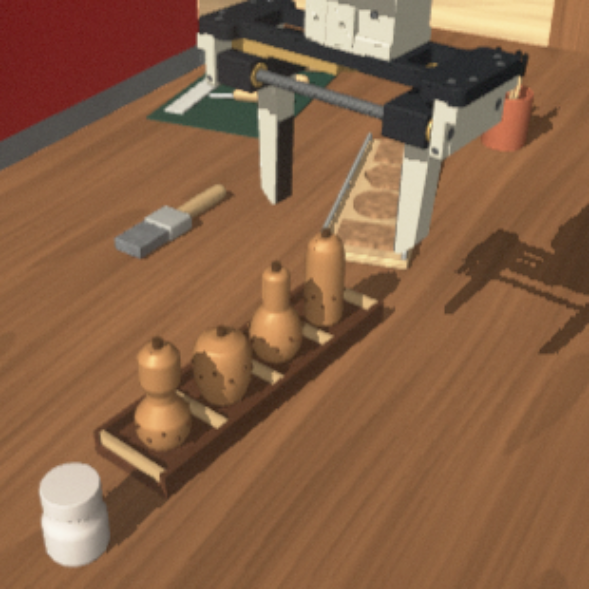

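View pics/t7.png

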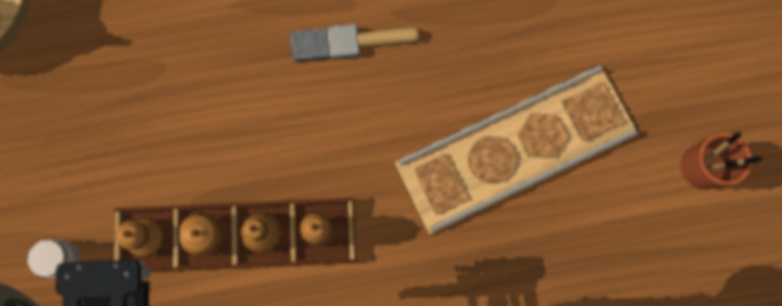

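All four stand upright and centred in their pockets. From right to left they are club, pear, squat and waisted. The coasters are empty, and the jar, pot and brush have not moved. Handing in.

```bash
python3 -c "
from plant import robot
print(robot.close_job())"
```

```text
the job is handed in; nothing more can be done
None
```

All four gourds are in the display rack in reverse order. From the right end of the rack they are club, pear, squat and waisted, matching left to right on the board. Each was lowered until the wrist force showed light contact (changes of about 1–2 N) and only then released. I handed the job in at about 51.5 s.

- **Gourds:** The last side and top views show all four upright, one per pocket. Their measured positions are within about 3 mm of the pocket centres, and their tops are at the heights expected for standing (about 112 mm for the tall ones, 84 mm for the squat).
- **Bystanders:** By eye in those views, the paint jar, brush pot and brush are where they started. I did not measure them again.
- **Robot:** The gripper was open and clear of everything when I handed in.
- **Disagreements:** While measuring, camera estimates of the same point differed by up to about 3 mm. The exception was one oblique wrist sighting of the waisted gourd's stem, about 6 mm off, which a closer look settled. No check failed.

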